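# Page the next zone from the parcel desk

## Robot

A 6-joint arm with a two-finger parallel gripper is mounted at the origin on the work surface. World frame = base frame: x ahead of the robot, y to its left, z up, the work surface at z = 0. Lengths are in m, angles in rad, forces in N, time in s.
With the tool pointing down it reaches from about 0.35 to 0.775 m from the base axis. Payload 5.5 kg.
Tool frame: the origin (TCP) lies between the finger pads; the fingertips stand 11 mm ahead of it and the grasp point (between the pads) lies 8 mm behind it (tips_ahead is the distance from the TCP to the fingertips, in m); z points along the fingers, y is the line along which they close (so a half turn about z gives the same grasp; the last joint's range is limited). The gripper opens to 85 mm and grips with 20 to 120 N. Pads are 22 mm wide; open, the fingers measure 114 mm over their backs; the gripper's body (76 mm by 85 mm) begins 54 mm behind the grasp point. The pads swing forward as they close: fully open they stand 13 mm farther back than shut.
Start: joints at [-0.14, 0.313, 0.046, 1.304, 0, 1.431], TCP at [0.575, -0, 0.242] pointing down, gripper open.
Joint ranges: [-2.76, 2.76], [-0.86, 1.69], [-1.03, 1.26], [-2.2, 2.34], [-1.47, 1.5], [-3.14, 3.14]. Speed limits (rad/s): [2.57, 2.57, 3.14, 3.14, 3.14, 3.14].

## Interface

Orientations are given as a unit quaternion [w, x, y, z].
In Python, from workcell import * gives the robot as it stands. The module is installed in compiled form; this text tells all that it offers.
- The arm moves only by the tool jog_arm, never from a script. Its argument "moves" is a list of rows, each an object with "fingers": the closure, from 0 (fully open) to 1 (shut); "slide": the shift along the tool's x, y, z in mm, a list of three; "angular": the turn, a rotation vector about the tool's x, y, z in degrees, a list of three. A call has 1 to 10 rows; each row is the pose to reach, as a shift and turn from the pose commanded when the call began, along the tool's axes at that moment; what a row does not reach only later rows make up. A row lasts 1/12 s, in which the tool goes at most 41.7 mm and 7.16 degrees, less where a joint would pass 70% of its speed; a pose out of reach is approached as far as the arm can. A call with a gripper value outside its range is refused whole. The fingers move at their own pace and stop on an object; "squeeze" is the grip in N (left out, the last holds). Time passes only in rows, so rows that repeat a pose let the fingers close. It gives the time, the measured TCP pose, the force, the opening and the grip force at its end, in the units of the state.
- get_state(): the state, without advancing time (a new reading comes with each control period).
- read_camera(name): name is "scene" or "side" or "wrist"; returns a dict with "color" (420x560x3 uint8, red, green, blue), "fovy" (degrees; the focal length in pixels is half the picture's height over the tangent of half this angle, whatever the lens; pixels are square), "cx", "cy" (the principal point, pixels), "D" ([k1, k2, p1, p2, k3] as OpenCV has them; the pictures are not rectified), "world_from_camera" (4x4, takes a point from camera to world coordinates); the wrist camera has in their place "tool_from_camera" (4x4, takes a point from camera to tool coordinates, whose origin is the TCP and whose axes are the flange's). Camera axes: x right, y down, z forward; pixel columns grow to the right and rows downward; lengths in m; the calibration is good to about 2 mm. A picture is of the moment at which its call begins: read the wrist's pose just before it. There is no depth.
- hand_in(): hands the job in; it is judged then, once.
Trained networks look in a picture, given as the dict that the camera call returned (one of the last four; its "shot" number tells which), for a name from the list of things; names that differ only in an ending like _2 or _b are one class to them, and where a whole thing is asked for, a point or a joint stands for the part that bears it (a point fixed in the world has none). Each returns a list of dicts, best first, with "p" (0 to 1); they miss things now and then, are a little off and sometimes report something else, mostly with a low value. They report only what shows in the picture. A call takes as long as a camera call.
- look_for(target, picture): "point" ([column, row] in pixels, amid what is visible of it).
- tip_of(target, picture): "point" ([column, row] in pixels: a listed point, or the origin of a listed thing).
The state is a dict: "clock": time; "joint_pos": joint angles; "qvel": joint speeds; "tau": joint torques, N m; "tcp_pos": TCP position; "orientation": TCP orientation; "wrist_force": force on the tool from outside, world axes, zero at the start; "ft_torque": the same for the moment, N m; "finger_gap": finger opening in m; "grip_force": force on a finger pad.
Only numpy, scipy, OpenCV 4.12 (cv2) and the standard library are available. Lean on these libraries where they do the work, as an engineer would, in place of code of your own. Each camera call takes 0.05 s, during which the arm holds its last target. There are 200 camera calls.

## Task

On the desk paging station, put a fingertip against the knurled rim of the big zone selector and turn it one click clockwise, so that it drops into its middle position; then press the talk bar fully down and finish while still holding it down. This is fingertip work: do not take the selector between the fingers, do not lift the station or shove it along the counter, and do not press the talk bar before the selector has clicked over. Leave the small volume knob and the things lying around the station alone.

Things in the scene. Friction and masses are not known exactly. Their poses are not given: they have to be found in the camera images.
- station: Desk paging station: grey wedge-shaped case, black side cheeks, 178 x 248 mm, about 2.2 kg, loose on rubber feet (slides if pushed sideways with some 15 N). Origin: centre of its underside. x from its low front edge (operator's side) to its high rear edge, y to its left, z up. Flat top panel sloping 8 degrees, rising to +x: 41 mm high at the front, 53 in the middle, 65 at the rear.
- selector_axis (a point): Centre of the zone selector, on its axis half-way up, at x 0, y -55 mm on the station, with the station's axes. A dark metal cylinder with knurled rim, 48 mm in diameter, 24 mm high, foot on the panel, white pointer line on top. Its axis is square to the panel (leans 8 degrees to the front). Clear panel round it: 60 mm in front of the rim, 40 to its right.
- zone (a joint): Selector angle in rad, growing clockwise from above. Three detents: 0 (pointer 30 degrees left of straight ahead; starts here), 0.524 (middle: pointer to the station's +x) and 1.047, with humps half-way between; past a hump and let go, it drops into the next detent. Takes about 3.5 N at the rim. A finger rolling along the rim turns it 1 rad per 24 mm.
- talk (a joint): Travel of the talk bar in m: 0 up, 0.005 fully down. Sprung: about 1.5 N starts it, 5 N holds it fully down, it springs back when released.
- talk_top (a point): Centre of the top face of the talk bar, at x -41, y +55 mm on the station: a flat grey bar 28 mm (front to back) by 74 mm (left to right), its top 9 mm above the panel when up. It is pressed down, square to the panel.
- mic_head (a point): Head of the gooseneck microphone, a black capsule 19 mm thick and 45 mm long, 178 mm above the counter (its top 194 mm). Its thin stalk rises from the rear left corner of the station (x 68, y 100 mm) and bends to the front left. Keep clear of it.
- volume (a joint): Angle of the volume knob in rad, 0 at the start; to be left alone. A black knob 22 mm in diameter and 15 mm high, at x +35, y +68 mm on the station.
- mug: White mug, 80 mm in diameter, 92 mm high, standing to the left of the station; origin at the centre of its foot.
- carton: Small cardboard parcel with a pale paper band, 110 x 160 x 65 mm high, to the right of the station; origin at the centre of its underside.
- tape: Roll of clear packing tape lying flat, 100 mm in diameter, 48 mm high, off the front right corner; origin at the centre of its underside.
- marker: Marker pen lying in front of the station, 132 mm long along its x, 19 mm thick; origin at its middle on the counter.
- padlock: Brass padlock lying flat off the front left corner, body 40 x 44 x 22 mm, shackle to +x; origin under the middle of its body.
- keyfob: Locker key on a black fob lying flat behind the station, 121 mm long along x, 7 mm high; origin near its middle.
- stapler: Black stapler, 130 x 36 x 53 mm high, behind the station; origin at the centre of its underside.

How it is judged:
By the outcome, as a careful person would: the job done as asked, in the order asked, and still so for the second after the job is handed in, while the arm keeps its last pose, push and grip.
It also fails if it takes over 45 s, if anything falls off the work surface, if the arm or the gripper's body presses on something with over 40 N, if the wrist force passes 120 N, or if a joint passes its speed limit or range.

## Working session

There is one attempt and no reset: what is moved stays moved. The work goes in short steps, Python scripts to look and compute and a tool call to move; the robot and the scene stay as the last step left them, time stands still between calls to the robot, and variables do not carry over. Pictures are saved under pics/ and viewed, at most 10 in all, crops included, and the job is handed in when it is done.

Besides the shell and the picture viewer there is one more tool, called after ">>>" as name([rows], argument=value, ...), one row to a line, values as JSON. jog_arm: Moves the arm, as the interface text tells. Its arguments: {"type":"object","properties":{"moves":{"type":"array","items":{"type":"object","properties":{"fingers":{"type":"number"},"slide":{"type":"array","items":{"type":"number"}},"angular":{"type":"array","items":{"type":"number"}}}}},"squeeze":{"type":"number"}},"required":["moves"]}

```bash
mkdir -p pics
cat > h.py <<'E'
from workcell import *
import numpy as np, cv2
from scipy.spatial.transform import Rotation as R
def T_tool(s):
    q=s["orientation"];T=np.eye(4);T[:3,:3]=R.from_quat([q[1],q[2],q[3],q[0]]).as_matrix();T[:3,3]=s["tcp_pos"];return T
def shot(n):
    s=get_state();p=read_camera(n)
    W=np.array(p["world_from_camera"]) if "world_from_camera" in p else T_tool(s)@np.array(p["tool_from_camera"])
    f=p["color"].shape[0]/2/np.tan(np.radians(p["fovy"])/2)
    K=np.array([[f,0,p["cx"]],[0,f,p["cy"]],[0,0,1.]])
    return p,W,K
def ray(px,p,W,K):
    u=cv2.undistortPoints(np.array([[px]],float),K,np.array(p["D"],float))[0,0]
    d=W[:3,:3]@np.array([u[0],u[1],1]);return W[:3,3],d/np.linalg.norm(d)
def at_z(px,z,p,W,K):
    o,d=ray(px,p,W,K);return o+d*(z-o[2])/d[2]
def proj(P,p,W,K):
    C=np.linalg.inv(W);r,_=cv2.Rodrigues(C[:3,:3])
    return cv2.projectPoints(np.array(P,float).reshape(-1,3),r,C[:3,3],K,np.array(p["D"],float))[0][:,0]
def save(p,n): cv2.imwrite("pics/"+n,cv2.cvtColor(p["color"],cv2.COLOR_RGB2BGR))
E
python3 - <<'E'
from h import *
ZS={"station":0,"selector_axis":.065,"talk_top":.056,"mic_head":.178,"mug":0,"carton":0,"tape":0,"marker":0,"padlock":0}
print(get_state())
for n in ["scene","side","wrist"]:
    p,W,K=shot(n);save(p,n+"0.png");print(n,W[:3,3].round(3),W[:3,2].round(2))
    for t,z in ZS.items():
        for r in tip_of(t,p)[:1]: print(t,np.round(r["point"]),round(r["p"],2),at_z(r["point"],z,p,W,K).round(4))
E
cd pics; python3 -c "
import cv2
a=[cv2.imread(n+'0.png') for n in('scene','side')]
cv2.imwrite('both.png',cv2.resize(cv2.vconcat(a),(800,1200))[:600]);"
```

```text
{'clock': 0.0, 'joint_pos': array([-1.39593110e-01,  3.13985997e-01,  4.49360637e-02,  1.30360085e+00,
       -3.37722710e-05,  1.43120099e+00]), 'qvel': array([ 0.00092602, -0.00031971, -0.0002769 , -0.00021084, -0.00049558,
       -0.00151915]), 'tau': array([-2.90074182e-03, -4.80629075e+01,  2.98531097e+01,  1.95313990e-02,
       -3.83516899e-04, -4.27451073e-05]), 'tcp_pos': array([5.74486408e-01, 5.66338750e-05, 2.41399508e-01]), 'orientation': array([-7.30334944e-04,  7.07105680e-01,  7.07107274e-01, -5.71527869e-04]), 'wrist_force': array([-0.95349261,  0.24434801,  0.11054739]), 'ft_torque': array([-0.02679409,  0.00845891,  0.01127834]), 'grip_force': 0.0, 'finger_gap': 0.08543412546091808}
scene [ 1.195 -0.279  1.007] [-0.54  0.26 -0.8 ]
station [304. 231.] 0.76 [0.622  0.0642 0.    ]
selector_axis [282. 220.] 0.88 [0.6042 0.0051 0.065 ]
talk_top [282. 218.] 0.52 [0.5932 0.0112 0.056 ]
mic_head [214. 212.] 0.67 [ 0.5895 -0.1605  0.178 ]
carton [218. 264.] 0.91 [ 0.6184 -0.1818  0.    ]
tape [219. 212.] 0.91 [ 0.4652 -0.1238  0.    ]
marker [268. 202.] 0.79 [0.491 0.015 0.   ]
padlock [325. 184.] 0.7 [0.4986 0.1952 0.    ]
side [ 0.3   -0.64   0.649] [ 0.34  0.72 -0.6 ]
station [267. 227.] 0.76 [0.6226 0.0678 0.    ]
selector_axis [275. 222.] 0.73 [0.6145 0.0062 0.065 ]
talk_top [244. 199.] 0.75 [0.5922 0.1244 0.056 ]
mic_head [269. 138.] 0.77 [0.6755 0.1646 0.178 ]
mug [242. 182.] 0.72 [0.6444 0.2716 0.    ]
carton [314. 306.] 0.65 [ 0.6069 -0.1844  0.    ]
tape [231. 308.] 0.92 [ 0.4603 -0.1214  0.    ]
marker [215. 254.] 0.94 [0.4828 0.0327 0.    ]
padlock [200. 210.] 0.83 [0.502  0.2017 0.    ]
wrist [0.576 0.067 0.374] [ 0.   -0.26 -0.97]
station [319. 134.] 0.82 [0.6192 0.0544 0.    ]
selector_axis [294.  66.] 0.67 [0.5882 0.1153 0.065 ]
talk_top [294.  64.] 0.91 [0.5882 0.1181 0.056 ]
tape [192. 274.] 0.74 [ 0.4674 -0.1145  0.    ]
marker [202. 161.] 0.58 [0.4879 0.0244 0.    ]
```

View pics/scene0.png

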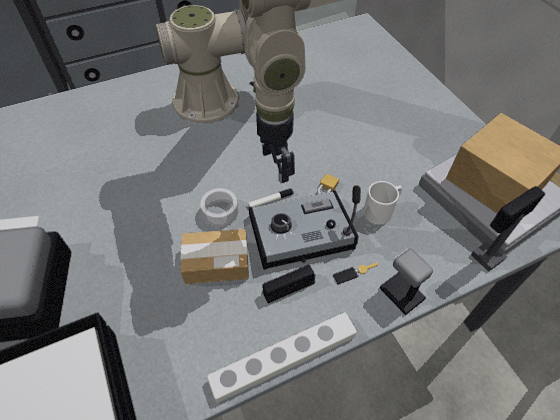

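View pics/wrist0.png

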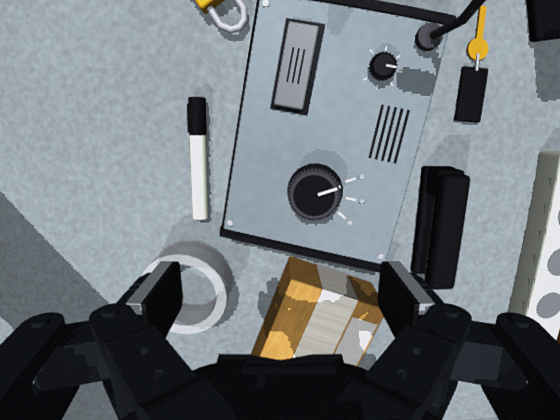

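The wrist view shows the station yawed clockwise. The selector top is near (315,192), the talk bar at (297,65), the volume knob at (383,66) and the stalk base at (427,40). The scene view shows the mic head near (357,193) and the stapler and key behind the station.

```bash
cat >> h.py <<'E'
def S2W(pose,P):
    c,s=np.cos(pose[2]),np.sin(pose[2]);P=np.atleast_2d(P)
    return np.c_[pose[0]+c*P[:,0]-s*P[:,1],pose[1]+s*P[:,0]+c*P[:,1],P[:,2]]
E
python3 - <<'E'
from h import *
from scipy.optimize import least_squares
p,W,K=shot("wrist")
M=np.array([[-.0033,-.055,.0768],[-.041,.055,.056],[.033,.068,.073],[.068,.1,.063]])
px=np.array([[315,192],[297,65],[383,66],[427,40]],float)
f=lambda q:(proj(S2W(q,M),p,W,K)-px).ravel()
r=least_squares(f,[.62,.06,-.2]);q=r.x;print(q.round(4),r.fun.round(1))
np.save("pose.npy",q)
ps,Ws,Ks=shot("scene");pd,Wd,Kd=shot("side")
o1,d1=ray([357,193],ps,Ws,Ks);mp=at_z([357,193],.178,ps,Ws,Ks);print("mic scene",mp)
print("mic side",at_z([269,138],.178,pd,Wd,Kd))
def draw(p,W,K,im):
  for b in [[-.089,.124],[-.089,-.124],[.089,-.124],[.089,.124]]:
    a=proj(S2W(q,[[*b,0]]),p,W,K)[0];cv2.circle(im,tuple(int(v) for v in a),2,(255,0,0),-1)
  for m in M:
    a=proj(S2W(q,[m]),p,W,K)[0];cv2.circle(im,tuple(int(v) for v in a),2,(0,255,0),-1)
a=pd["color"].copy();draw(pd,Wd,Kd,a);b=ps["color"].copy();draw(ps,Ws,Ks,b)
im=np.hstack([cv2.resize(a[80:330,130:400],(400,370)),cv2.resize(b[120:300,190:420],(400,313))[:] if 0 else cv2.resize(b[120:330,190:420],(400,370))])
cv2.imwrite("pics/c.png",im[...,::-1])
print("sel,talk",S2W(q,[[0,-.055,.065],[-.041,.055,.056]]).round(4))
E
```

```text
[ 0.6203  0.0557 -0.1934] [-1.8  3.  -0.7 -0.1  1.7 -1.3  0.8 -1.2]
mic scene [0.67816998 0.16666898 0.178     ]
mic side [0.67427901 0.16298645 0.178     ]
sel,talk [[0.6098 0.0018 0.065 ]
 [0.5907 0.1176 0.056 ]]
```

View pics/c.png

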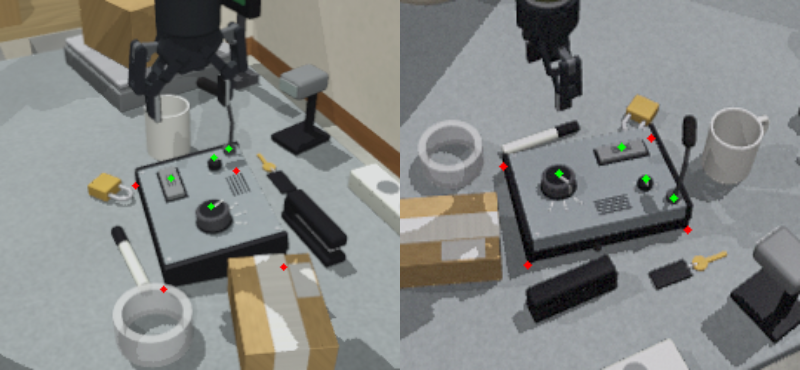

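```bash
cat >> h.py <<'E'
def goal(sx,sy,h,pose=None):
    """TCP goal: panel coords (sx along slope, sy left, tip height h above panel)"""
    q=np.load("pose.npy") if pose is None else pose
    a=np.radians(8);ex=np.array([np.cos(a),0,np.sin(a)]);n=np.array([-np.sin(a),0,np.cos(a)])
    P=np.array([0,sy,.053])+ex*sx+n*(h+.011)
    Z=R.from_euler('z',q[2]).as_matrix();T=np.eye(4)
    T[:3,:3]=Z@np.c_[[0,1,0],ex,-n];T[:3,3]=S2W(q,P)[0];return T
def go(sx,sy,h):
    D=np.linalg.inv(T_tool(get_state()))@goal(sx,sy,h)
    print("slide",(D[:3,3]*1e3).round(1),"ang",np.degrees(R.from_matrix(D[:3,:3]).as_rotvec()).round(2))
def where():
    s=get_state();G=np.linalg.inv(goal(0,0,0))@T_tool(s);t=G[:3,3]*1e3
    F=goal(0,0,0)[:3,:3].T@s["wrist_force"]
    print("t",round(s["clock"],2),"sx,sy,h",t[1].round(1),t[0].round(1),-t[2].round(1),"F(sx,sy,up)",F[1].round(2),F[0].round(2),-F[2].round(2),"gap",s["finger_gap"])
E
python3 -c "
from h import *
where();go(-.055,-.062,.05)"
```

```text
t 1.65 sx,sy,h -7.1 -63.4 181.2 F(sx,sy,up) 0.07 -0.46 0.64 gap 0.08546309350149321
slide [  7.  -28.4 136.6] ang [-7.97 -0.78 11.06]
```

>>> jog_arm([
  {"fingers": 1,"slide": [2,-7,20],"angular": [-4,-0.4,5.5]},
  {"fingers": 1,"slide": [4,-15,50],"angular": [-8,-0.8,11]},
  {"fingers": 1,"slide": [6,-25,85],"angular": [-8,-0.8,11]},
  {"fingers": 1,"slide": [7,-28,115],"angular": [-8,-0.8,11]},
  {"fingers": 1,"slide": [7,-28.4,136],"angular": [-8,-0.8,11.1]},
  {"fingers": 1,"slide": [7,-28.4,136.6],"angular": [-8,-0.8,11.1]},
  {"fingers": 1,"slide": [7,-28.4,136.6],"angular": [-8,-0.8,11.1]},
  {"fingers": 1,"slide": [7,-28.4,136.6],"angular": [-8,-0.8,11.1]},
], squeeze=20)

```text
clock: 2.32
tcp_pos: [0.548, 0.0068, 0.1072]
orientation: [0.055, 0.77, 0.634, 0.045]
wrist_force: [1.0, -0.1, -0.3]
finger_gap: 0.0002
grip_force: 0.0
```

```bash
python3 -c "
from h import *
where();p,W,K=shot('wrist');q=np.load('pose.npy')
for m in [[-.0033,-.055,.0768],[-.041,.055,.056]]: print(proj(S2W(q,[m]),p,W,K))
save(p,'w1.png')"
```

```text
t 2.32 sx,sy,h -53.5 -62.0 51.2 F(sx,sy,up) 0.98 0.12 -0.48 gap 0.00018892557625421977
[[376.61848367 237.11759053]]
[[304.24054565  23.88616479]]
```

View pics/w1.png

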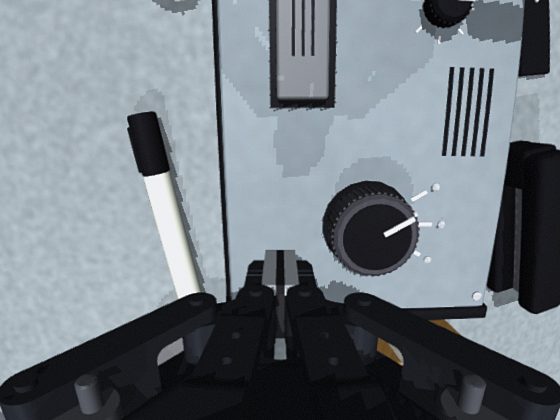

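Selector top at (376,236), as predicted. The talk bar's right end is at (303,100), and the shut fingertips are at (280,258) in front of the knob. Lowering them.

>>> jog_arm([
  {"fingers": 1,"slide": [0,0,22]},
  {"fingers": 1,"slide": [1,0,40]},
  {"fingers": 1,"slide": [1,0,44]},
  {"fingers": 1,"slide": [1,5,44]},
  {"fingers": 1,"slide": [1,9,44]},
  {"fingers": 1,"slide": [1,9,44]},
])

```text
schema error: expected keys fingers, slide, angular
```

```bash
python3 -c "
from h import *
where()"
```

```text
t 2.37 sx,sy,h -52.9 -61.9 51.7 F(sx,sy,up) 0.41 0.09 0.18 gap -0.00016227816892747416
```

>>> jog_arm([
  {"fingers": 1,"slide": [0,0,22],"angular": [0,0,0]},
  {"fingers": 1,"slide": [1,0,40],"angular": [0,0,0]},
  {"fingers": 1,"slide": [1,0,44.5],"angular": [0,0,0]},
  {"fingers": 1,"slide": [1,5,44.5],"angular": [0,0,0]},
  {"fingers": 1,"slide": [1,9,44.5],"angular": [0,0,0]},
  {"fingers": 1,"slide": [1,9,44.5],"angular": [0,0,0]},
])

```text
clock: 2.87
tcp_pos: [0.5644, 0.0045, 0.065]
orientation: [0.056, 0.77, 0.634, 0.046]
wrist_force: [0.2, -0.1, 0.7]
finger_gap: -0.0002
grip_force: 0.0
```

```bash
python3 -c "
from h import *
where()"
```

```text
t 2.87 sx,sy,h -42.9 -61.0 7.2 F(sx,sy,up) 0.33 -0.02 0.68 gap -0.00017160174254163296
```

Creep into contact.

>>> jog_arm([
  {"fingers": 1,"slide": [0,1,0],"angular": [0,0,0]},
  {"fingers": 1,"slide": [0,2,0],"angular": [0,0,0]},
  {"fingers": 1,"slide": [0,3,0],"angular": [0,0,0]},
  {"fingers": 1,"slide": [0,3,0],"angular": [0,0,0]},
])

```text
clock: 3.2
tcp_pos: [0.565, 0.0044, 0.0638]
orientation: [0.054, 0.77, 0.634, 0.045]
wrist_force: [0.3, -0.3, -0.1]
finger_gap: 0.0
grip_force: 0.0
```

```bash
python3 -c "
from h import *
where()"
```

```text
t 3.2 sx,sy,h -42.5 -61.0 5.9 F(sx,sy,up) 0.36 -0.28 -0.14 gap 2.083982968768014e-06
```

>>> jog_arm([
  {"fingers": 1,"slide": [0,1,0],"angular": [0,0,0]},
  {"fingers": 1,"slide": [0,2,0],"angular": [0,0,0]},
  {"fingers": 1,"slide": [0,2,0],"angular": [0,0,0]},
])

```text
clock: 3.45
tcp_pos: [0.5667, 0.004, 0.0637]
orientation: [0.054, 0.77, 0.634, 0.044]
wrist_force: [-0.0, -0.1, 1.3]
finger_gap: -0.0001
grip_force: 0.0
```

```bash
python3 -c "
from h import *
where();p,W,K=shot('wrist');save(p,'w2.png');where()"
```

```text
t 3.45 sx,sy,h -40.8 -61.1 5.5 F(sx,sy,up) 0.2 -0.15 1.3 gap -9.451794500055939e-05
t 3.5 sx,sy,h -40.9 -61.0 5.5 F(sx,sy,up) 0.41 0.18 -0.48 gap 0.00015287486624859505
```

View pics/w2.png

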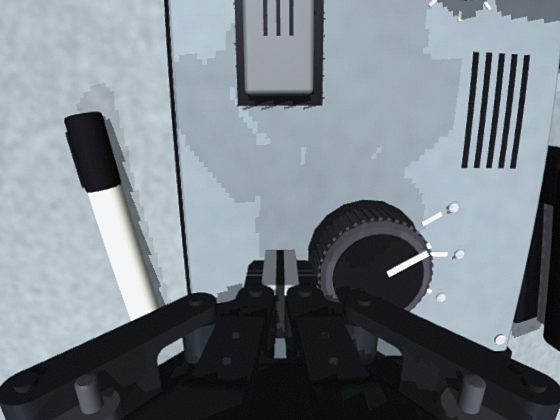

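The finger at (280,265) is almost at the rim, whose left side is at (318,262). There's no contact force yet.

>>> jog_arm([
  {"fingers": 1,"slide": [0,1,0],"angular": [0,0,0]},
  {"fingers": 1,"slide": [0,2,0],"angular": [0,0,0]},
  {"fingers": 1,"slide": [0,2,0],"angular": [0,0,0]},
])

```text
clock: 3.75
tcp_pos: [0.5688, 0.0036, 0.0639]
orientation: [0.054, 0.77, 0.634, 0.044]
wrist_force: [-0.5, 0.8, 0.3]
finger_gap: -0.0001
grip_force: 0.0
```

```bash
python3 -c "
from h import *
where()"
```

```text
t 3.75 sx,sy,h -38.7 -61.0 5.5 F(sx,sy,up) -0.59 0.71 0.42 gap -6.645670060447537e-05
```

>>> jog_arm([
  {"fingers": 1,"slide": [0,1,0],"angular": [0,0,0]},
  {"fingers": 1,"slide": [0,1,0],"angular": [0,0,0]},
])

```text
clock: 3.92
tcp_pos: [0.5695, 0.0035, 0.064]
orientation: [0.054, 0.77, 0.634, 0.044]
wrist_force: [-0.6, -0.9, -0.1]
finger_gap: -0.0001
grip_force: 0.0
```

```bash
python3 -c "
from h import *
where()"
```

```text
t 3.92 sx,sy,h -38.0 -61.1 5.4 F(sx,sy,up) -0.44 -0.97 -0.07 gap -5.3998274650765e-05
```

>>> jog_arm([
  {"fingers": 1,"slide": [0,1,0],"angular": [0,0,0]},
  {"fingers": 1,"slide": [0,1,0],"angular": [0,0,0]},
])

```text
clock: 4.08
tcp_pos: [0.5697, 0.0035, 0.064]
orientation: [0.054, 0.77, 0.634, 0.044]
wrist_force: [-3.4, 0.9, 1.6]
finger_gap: -0.0002
grip_force: 1.4
```

>>> jog_arm([
  {"fingers": 1,"slide": [0,1,0],"angular": [0,0,0]},
  {"fingers": 1,"slide": [0,1,0],"angular": [0,0,0]},
])

```text
clock: 4.25
tcp_pos: [0.5698, 0.0035, 0.0639]
orientation: [0.053, 0.77, 0.634, 0.043]
wrist_force: [-5.5, 1.4, 4.5]
finger_gap: -0.0002
grip_force: 2.7
```

```bash
python3 -c "
from h import *
where()"
```

```text
t 4.25 sx,sy,h -37.7 -61.0 5.3 F(sx,sy,up) -4.97 0.34 5.21 gap -0.00018962885324066988
```

>>> jog_arm([
  {"fingers": 1,"slide": [0,1,-0.5],"angular": [0,0,0]},
  {"fingers": 1,"slide": [1.5,1,-0.5],"angular": [0,0,0]},
  {"fingers": 1,"slide": [3,1,-0.5],"angular": [0,0,0]},
  {"fingers": 1,"slide": [4,1,-0.5],"angular": [0,0,0]},
])

```text
clock: 4.58
tcp_pos: [0.5704, 0.0066, 0.064]
orientation: [0.053, 0.771, 0.634, 0.042]
wrist_force: [-6.7, -2.3, 2.3]
finger_gap: -0.0003
grip_force: 3.2
```

```bash
python3 -c "
from h import *
where();p,W,K=shot('wrist');save(p,'w3.png');where()"
```

```text
t 4.58 sx,sy,h -37.6 -57.8 5.4 F(sx,sy,up) -5.79 -3.54 3.11 gap -0.00025697648046470243
t 4.63 sx,sy,h -37.6 -57.7 5.4 F(sx,sy,up) -6.47 -3.52 4.51 gap -7.712945939763078e-05
```

View pics/w3.png

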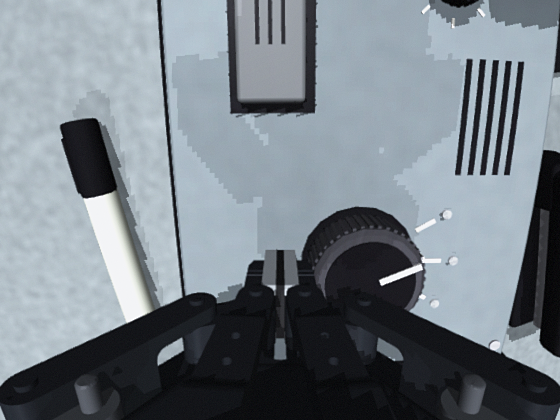

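The pointer now runs (380,283)→(423,266), about 7° further round. It is rolling without slip and the station is still. Continuing past the hump.

>>> jog_arm([
  {"fingers": 1,"slide": [1.5,0.2,0],"angular": [0,0,0]},
  {"fingers": 1,"slide": [3,0.4,0],"angular": [0,0,0]},
  {"fingers": 1,"slide": [4.5,0.4,0],"angular": [0,0,0]},
  {"fingers": 1,"slide": [6,0.4,0],"angular": [0,0,0]},
  {"fingers": 1,"slide": [7,0.4,0],"angular": [0,0,0]},
  {"fingers": 1,"slide": [7,0.4,0],"angular": [0,0,0]},
])

```text
clock: 5.13
tcp_pos: [0.5722, 0.0148, 0.064]
orientation: [0.052, 0.77, 0.634, 0.043]
wrist_force: [-5.8, 2.3, 2.3]
finger_gap: -0.0
grip_force: 3.4
```

```bash
python3 -c "
from h import *
where();p,W,K=shot('wrist');save(p,'w4.png');where()"
```

```text
t 5.13 sx,sy,h -37.4 -49.4 5.4 F(sx,sy,up) -5.77 1.11 3.09 gap -2.45010824414881e-05
t 5.18 sx,sy,h -37.5 -49.4 5.3 F(sx,sy,up) -6.64 1.64 3.25 gap 5.594887190007811e-05
```

View pics/w4.png

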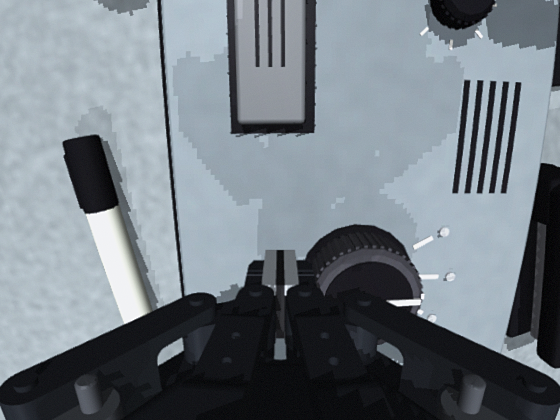

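The pointer is nearly level, (388,303)→(423,301), and the tangential force has reversed, so it is past the hump. Withdrawing straight back, then up.

>>> jog_arm([
  {"fingers": 1,"slide": [0,-4,0],"angular": [0,0,0]},
  {"fingers": 1,"slide": [0,-10,0],"angular": [0,0,0]},
  {"fingers": 1,"slide": [0,-15,-20],"angular": [0,0,0]},
  {"fingers": 1,"slide": [0,-15,-45],"angular": [0,0,0]},
  {"fingers": 1,"slide": [0,-15,-60],"angular": [0,0,0]},
  {"fingers": 1,"slide": [0,-15,-60],"angular": [0,0,0]},
])

```text
clock: 5.68
tcp_pos: [0.5544, 0.0179, 0.1262]
orientation: [0.057, 0.77, 0.634, 0.047]
wrist_force: [0.3, 0.1, 0.7]
finger_gap: -0.0006
grip_force: 0.0
```

Run:
```python
from h import *
where();p,W,K=shot('wrist');save(p,'w5.png')
q=np.load('pose.npy')
for m in [[-.0033,-.055,.0768],[.02,-.055,.080],[-.041,.055,.056]]: print(proj(S2W(q,[m]),p,W,K))
go(-.041,.042,.025)
```

```text
t 5.68 sx,sy,h -46.7 -49.8 69.5 F(sx,sy,up) 0.39 0.14 0.64 gap -0.0005531029839317152
[[354.8944653  245.78729811]]
[[392.86306062 245.45660059]]
[[289.03977711  55.41870804]]
slide [91.9  6.2 43. ] ang [ 0.34  0.01 -0.04]
```

View pics/w5.png

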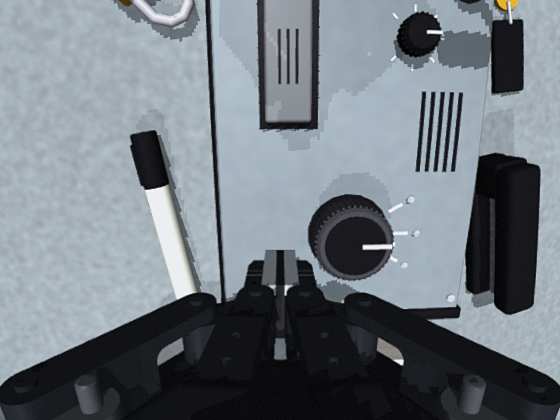

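The pointer is now level, (363,247)→(392,246), parallel to the station's +x, so the selector sits in the middle detent. The station hasn't moved, and the talk bar spans (262–318, …125). Going to the talk bar's right half, clear of the mic.

>>> jog_arm([
  {"fingers": 1,"slide": [30,3,0],"angular": [0,0,0]},
  {"fingers": 1,"slide": [65,6,5],"angular": [0,0,0]},
  {"fingers": 1,"slide": [92,6,20],"angular": [0,0,0]},
  {"fingers": 1,"slide": [92,6,43],"angular": [0,0,0]},
  {"fingers": 1,"slide": [92,6,43],"angular": [0,0,0]},
  {"fingers": 1,"slide": [92,6,43],"angular": [0,0,0]},
])

```text
clock: 6.23
tcp_pos: [0.5794, 0.1061, 0.0782]
orientation: [0.053, 0.77, 0.634, 0.042]
wrist_force: [-0.1, -0.5, 0.4]
finger_gap: -0.0001
grip_force: 0.0
```

Run:
```python
from h import *
where();p,W,K=shot('side');im=p['color'][80:330,130:400];cv2.imwrite('pics/s2.png',cv2.resize(im,None,fx=2.2,fy=2.2)[...,::-1])
```

```text
t 6.23 sx,sy,h -45.8 41.5 20.9 F(sx,sy,up) 0.07 -0.48 0.43 gap -0.00010944438853755976
```

View pics/s2.png

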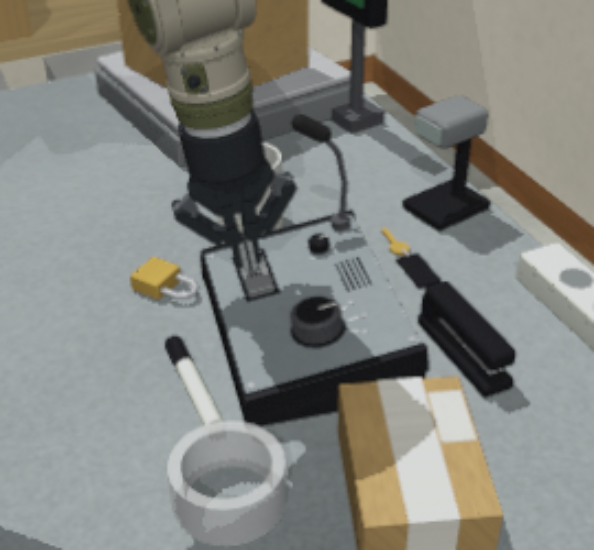

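The fingertip is just above the talk bar at (250,262) and well clear of the mic at (312,127). Centring, then pressing.

>>> jog_arm([
  {"fingers": 1,"slide": [0,4,0],"angular": [0,0,0]},
  {"fingers": 1,"slide": [0,4,5],"angular": [0,0,0]},
  {"fingers": 1,"slide": [0,4,9],"angular": [0,0,0]},
  {"fingers": 1,"slide": [0,4,11],"angular": [0,0,0]},
  {"fingers": 1,"slide": [0,4,11],"angular": [0,0,0]},
])

```text
clock: 6.7
tcp_pos: [0.5866, 0.1046, 0.0698]
orientation: [0.054, 0.771, 0.633, 0.044]
wrist_force: [0.0, -0.2, -0.5]
finger_gap: -0.0003
grip_force: 0.0
```

```bash
python3 -c "
from h import *
where()"
```

```text
t 6.7 sx,sy,h -39.8 41.5 11.6 F(sx,sy,up) 0.0 -0.18 -0.55 gap -0.0002782560520350892
```

>>> jog_arm([
  {"fingers": 1,"slide": [0,0,1],"angular": [0,0,0]},
  {"fingers": 1,"slide": [0,0,2],"angular": [0,0,0]},
  {"fingers": 1,"slide": [0,0,3],"angular": [0,0,0]},
  {"fingers": 1,"slide": [0,0,3],"angular": [0,0,0]},
])

```text
clock: 7.03
tcp_pos: [0.5874, 0.105, 0.0673]
orientation: [0.054, 0.77, 0.634, 0.044]
wrist_force: [-0.6, -0.6, 0.5]
finger_gap: 0.0001
grip_force: 0.6
```

```bash
python3 -c "
from h import *
where()"
```

```text
t 7.03 sx,sy,h -39.4 42.0 8.9 F(sx,sy,up) -0.43 -0.67 0.6 gap 0.0001287530826558514
```

Contact is just starting at h≈9 mm, as expected. Pressing the 5 mm stroke.

>>> jog_arm([
  {"fingers": 1,"slide": [0,0,1.5],"angular": [0,0,0]},
  {"fingers": 1,"slide": [0,0,3],"angular": [0,0,0]},
  {"fingers": 1,"slide": [0,0,4],"angular": [0,0,0]},
  {"fingers": 1,"slide": [0,0,5],"angular": [0,0,0]},
  {"fingers": 1,"slide": [0,0,5],"angular": [0,0,0]},
])

```text
clock: 7.45
tcp_pos: [0.5881, 0.1049, 0.0626]
orientation: [0.054, 0.77, 0.634, 0.044]
wrist_force: [-1.0, -0.2, 4.8]
finger_gap: 0.0001
grip_force: 2.3
```

```bash
python3 -c "
from h import *
where()"
```

```text
t 7.45 sx,sy,h -39.4 42.0 4.2 F(sx,sy,up) -0.25 -0.41 4.86 gap 6.495941340637745e-05
```

>>> jog_arm([
  {"fingers": 1,"slide": [0,0,1],"angular": [0,0,0]},
  {"fingers": 1,"slide": [0,0,2],"angular": [0,0,0]},
  {"fingers": 1,"slide": [0,0,2],"angular": [0,0,0]},
])

```text
clock: 7.7
tcp_pos: [0.5882, 0.1048, 0.0623]
orientation: [0.055, 0.77, 0.634, 0.045]
wrist_force: [-8.4, -1.0, 17.4]
finger_gap: -0.0002
grip_force: 8.7
```

```bash
python3 -c "
from h import *
where()"
```

```text
t 7.7 sx,sy,h -39.2 42.0 3.9 F(sx,sy,up) -5.52 -2.63 18.33 gap -0.00017620428157255462
```

Run:
```python
from h import *
p,W,K=shot('scene');where();im=p['color'][140:290,190:420]
cv2.imwrite('pics/f.png',cv2.resize(im,None,fx=3.4,fy=3.4,interpolation=cv2.INTER_CUBIC)[...,::-1])
```

```text
t 7.75 sx,sy,h -39.2 42.0 3.9 F(sx,sy,up) -5.5 -2.01 18.59 gap -8.517655947159369e-05
```

View pics/f.png

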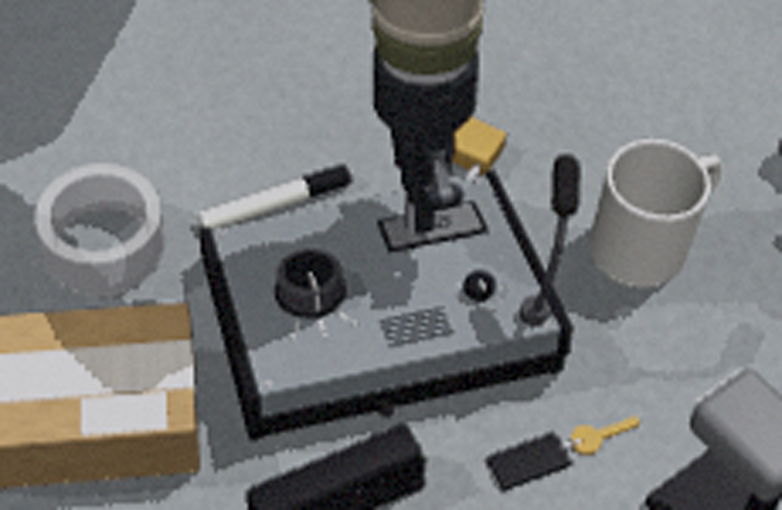

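The pointer at (315,285) aims at the middle mark, the talk bar at (430,225) is held down, and everything else is in place. Force is steady at about 18 N.

```bash
python3 -c "
from workcell import *
print(hand_in())"
```

```text
the job is handed in; nothing more can be done
None
```

The selector clicked one step clockwise into its middle position, and I handed the job in with the talk bar held fully down at about 18 N; nothing else in the pictures had moved.

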